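# Shut the flip-top vials in one pass

### The arm

A 6-joint arm with a two-finger parallel gripper is mounted at the origin on a cart in front of the work surface, level with it; the furniture and walls round the work are solid. World frame = base frame: x ahead of the robot, y to its left, z up, the work surface at z = 0. Lengths are in m, angles in degrees, forces in N, time in s.
With the tool pointing down it reaches from about 0.35 to 0.875 m from the base axis. Payload 4.2 kg.
Tool frame: the origin (TCP) lies between the finger pads, 19 mm behind the fingertips; this is the grasp point; z points along the fingers, y is the line along which they close (so a half turn about z gives the same grasp; the last joint's range is limited). The gripper opens to 87 mm and grips with 3 to 60 N. Pads are 19 mm wide; open, the fingers measure 117 mm over their backs; the gripper's body (75 mm by 190 mm) begins 51 mm behind the grasp point.
Start: joints at [-55.485, 22.042, 0.453, 0, -68.411, -14.817], TCP at [0.211, -0.588, 0.241] pointing down, gripper open.
Joint ranges: [-179.83, 179.83], [-69.29, 118.12], [-61.27, 80.66], [-181.25, 117.63], [-171.15, -9.14], [-177.46, 177.46]. Speed limits (degrees/s): [159.86, 159.86, 180, 180, 180, 180].

### API

Orientations are given as a 3x3 rotation matrix whose columns are the frame's x, y, z axes.
In Python, from station import * gives the robot as it stands. The module is installed in compiled form; this text tells all that it offers.
- The arm moves only by the tool play_rows, never from a script. Its argument "steps" is a list of rows, each an object of numbers: "ax", "ay", "az": the turn, a rotation vector about the tool's x, y, z in degrees; "dx", "dy", "dz": the shift along the tool's x, y, z in mm; "claw": the finger opening in mm, from 0 to 87. A call has 1 to 20 rows; each row shifts and turns the commanded pose from where the row before left it, along the tool's axes as they then stand; what a row does not reach is not made up. A row lasts 1/10 s, in which the tool goes at most 50 mm and 8.59 degrees, less where a joint would pass 70% of its speed; a pose out of reach is approached as far as the arm can. A call with a gripper value outside its range is refused whole. The fingers move at their own pace and stop on an object; the grip force is fixed at half the most. Time passes only in rows, so rows that do not move let the fingers close. It gives the time, the measured TCP pose, the force, the opening and the grip force at its end, in the units of the state.
- sense(): the state, without advancing time (a new reading comes with each control period).
- capture(name): name is "side" or "top"; returns a dict with "frame" (400x640x3 uint8, blue, green, red), "range_z" (400x640 float32, m along the optical axis (not along the pixel's ray), 0 where there is no reading), "fx", "fy", "cx", "cy" (pixels), "k1" (the pictures are not rectified: a ray, as slopes to the right and down, at radius r is drawn at 1 + k1 r^2 times it, then the intrinsics apply), "xyz" and "rotation" of the camera in the world. Camera axes: x right, y down, z forward; pixel columns grow to the right and rows downward; lengths in m; the calibration is good to about 2 mm. A picture is of the moment at which its call begins.
- finish_job(): hands the job in; it is judged then, once.
The state is a dict: "time_s": time; "joints": joint angles; "joint_velocities": joint speeds; "effort": joint torques, N m; "tcp_pos": TCP position; "ee_rot": TCP orientation; "wrist_force": force on the tool from outside, world axes, zero at the start; "moment": the same for the moment, N m; "gripper_width": opening from 0.0 (shut) to 1.0 (fully open); "gripper_force": force on a finger pad.
Only numpy, scipy, OpenCV 4.12 (cv2) and the standard library are available. Lean on these libraries where they do the work, as an engineer would, in place of code of your own. Each camera call takes 0.05 s, during which the arm holds its last target. There are 200 camera calls.

### The job

The clean sample vials in the near row of the rack still have their flip-top lids standing open. Without gripping anything, run the fingertips lightly along the tops of that row in one pass, starting from the end on the hinge side of the lids, so that they fold over and shut fully one after another; stay down close to the row until the last lid is shut, then move clear. Do not lift or pull out any vial, leave the rack standing where it is, and leave the wash bottle, beaker and timer alone.

Things in the scene. Friction and masses are not known exactly. Their poses are not given: they have to be found in the camera images.
- vial_rack: grey metal rack, loose, 104 (x) x 322 (y) x 54 mm high, 1.8 kg, on rubber feet. Origin: centre of underside, z up. Two rows of six holes along its y, 48 mm apart. Near row (x = -23 mm): vial_1 to vial_5 at y = +120, +72, +24, -24, -72 mm, last hole empty. Far row (x = +23 mm): three shut vials as tall, part of the rack. All hinges are on the +y side: vial_1 is at the end they face.
- vial_1: white plastic flip-top vial, loose in the near row, number 1 from the rack's +y end; 28 mm across (collar 32), 62 mm to the rim, 30 g. Origin: centre of underside, 8 mm above the worktop, z up. Its lid hinge lies 17.5 mm to its +y side, 60.5 mm up; an open lid stands at that side. Twisted up to 9 degrees. Shut, the lid's flat top is 66.5 mm above this origin.
- lid_1 (a joint): lid of vial_1, rad: 0 shut, grows as it opens to 1.75; starts 0.9 to 1.5. White disc 33 mm across, 6 mm thick, bevelled to a flat top 22 mm across, with a 4 mm thumb lip away from the hinge. Pushed from the hinge (+y) side it folds towards -y and shuts. Slippery. The hinge is stiff (0.02 N m): it stays at any angle. Open, it reaches up to 104 mm above the worktop.
- vial_2: white plastic flip-top vial, loose in the near row, number 2 from the rack's +y end; 28 mm across (collar 32), 62 mm to the rim, 30 g. Origin: centre of underside, 8 mm above the worktop, z up. Its lid hinge lies 17.5 mm to its +y side, 60.5 mm up; an open lid stands at that side. Twisted up to 9 degrees. Shut, the lid's flat top is 66.5 mm above this origin.
- lid_2 (a joint): lid of vial_2, rad: 0 shut, grows as it opens to 1.75; starts 0.9 to 1.5. White disc 33 mm across, 6 mm thick, bevelled to a flat top 22 mm across, with a 4 mm thumb lip away from the hinge. Pushed from the hinge (+y) side it folds towards -y and shuts. Slippery. The hinge is stiff (0.02 N m): it stays at any angle. Open, it reaches up to 104 mm above the worktop.
- vial_3: white plastic flip-top vial, loose in the near row, number 3 from the rack's +y end; 28 mm across (collar 32), 62 mm to the rim, 30 g. Origin: centre of underside, 8 mm above the worktop, z up. Its lid hinge lies 17.5 mm to its +y side, 60.5 mm up; an open lid stands at that side. Twisted up to 9 degrees. Shut, the lid's flat top is 66.5 mm above this origin.
- lid_3 (a joint): lid of vial_3, rad: 0 shut, grows as it opens to 1.75; starts 0.9 to 1.5. White disc 33 mm across, 6 mm thick, bevelled to a flat top 22 mm across, with a 4 mm thumb lip away from the hinge. Pushed from the hinge (+y) side it folds towards -y and shuts. Slippery. The hinge is stiff (0.02 N m): it stays at any angle. Open, it reaches up to 104 mm above the worktop.
- vial_4: white plastic flip-top vial, loose in the near row, number 4 from the rack's +y end; 28 mm across (collar 32), 62 mm to the rim, 30 g. Origin: centre of underside, 8 mm above the worktop, z up. Its lid hinge lies 17.5 mm to its +y side, 60.5 mm up; an open lid stands at that side. Twisted up to 9 degrees. Shut, the lid's flat top is 66.5 mm above this origin.
- lid_4 (a joint): lid of vial_4, rad: 0 shut, grows as it opens to 1.75; starts 0.9 to 1.5. White disc 33 mm across, 6 mm thick, bevelled to a flat top 22 mm across, with a 4 mm thumb lip away from the hinge. Pushed from the hinge (+y) side it folds towards -y and shuts. Slippery. The hinge is stiff (0.02 N m): it stays at any angle. Open, it reaches up to 104 mm above the worktop.
- vial_5: white plastic flip-top vial, loose in the near row, number 5 from the rack's +y end; 28 mm across (collar 32), 62 mm to the rim, 30 g. Origin: centre of underside, 8 mm above the worktop, z up. Its lid hinge lies 17.5 mm to its +y side, 60.5 mm up; an open lid stands at that side. Twisted up to 9 degrees. Shut, the lid's flat top is 66.5 mm above this origin.
- lid_5 (a joint): lid of vial_5, rad: 0 shut, grows as it opens to 1.75; starts 0.9 to 1.5. White disc 33 mm across, 6 mm thick, bevelled to a flat top 22 mm across, with a 4 mm thumb lip away from the hinge. Pushed from the hinge (+y) side it folds towards -y and shuts. Slippery. The hinge is stiff (0.02 N m): it stays at any angle. Open, it reaches up to 104 mm above the worktop.
- wash_bottle: white squeeze bottle with a nozzle, 77 mm in diameter, 202 mm tall, standing behind and to the left of the rack; leave alone. Origin: centre of its underside.
- pp_beaker: clear plastic beaker, 97 mm across, 112 mm tall, behind and to the right of the rack; leave alone. Origin: centre of its underside.
- timer: small digital timer lying on its back, 58 x 62 x 16 mm, in front and to the right of the rack; leave alone. Origin: centre of its underside.

How it is judged (in metres and radians):
On the way, in this order (a step that is already met when the one before it is completed fails the run):
1. the lid at the hinge end (lid_1) is shut while lids 3, 4 and 5 are still open (value of joint lid_1 below 0.12 rad and value of joint each of lid_3, lid_4, lid_5 above 0.4 rad), for 0.1 s.
2. lids 1 to 3 are shut while lid 5 is still open (value of joint each of lid_1, lid_2, lid_3 below 0.12 rad and value of joint lid_5 above 0.4 rad), for 0.1 s.
At the end, for the whole second after the job is handed in: All five lids are shut to within 0.09 rad (about 3 mm at the lip), every vial stands upright on the floor of its hole (within 4 mm), and the rack stands level and at rest within 25 mm of where it was (value of joint each of lid_1, lid_2, lid_3, lid_4, lid_5 below 0.09 rad and z of each of vial_1, vial_2, vial_3, vial_4, vial_5 in the frame of vial_rack below 0.012 m and angle between each of vial_1, vial_2, vial_3, vial_4, vial_5's own z axis and vertical below 0.12 rad and linear speed of vial_rack below 0.01 m/s and angle between vial_rack's own z axis and vertical below 0.05 rad and distance of vial_rack from where it was at the start of the episode below 0.025 m); the robot touches nothing.
It fails at once if the fingers leave the row (TCP more than 150 mm above the worktop, that is tips about 55 mm above the shut lids) after the first lid is shut and before the last one is (value of joint lid_1 below 0.12 rad and value of joint lid_5 above 0.3 rad and height (world z) of the grasp point above 0.15 m).
It fails at once if a vial is lifted more than 14 mm in its hole (z of any of vial_1, vial_2, vial_3, vial_4, vial_5 in the frame of vial_rack above 0.022 m).
It fails at once if the rack is lifted, tipped or pushed more than 25 mm (distance of vial_rack from where it was at the start of the episode above 0.025 m or angle between vial_rack's own z axis and vertical above 0.12 rad or height (world z) of vial_rack above 0.012 m).
It fails at once if the fingers press with more than 40 N (contact force between the fingers and anything else above 40 N).
It fails at once if the wash bottle, beaker or timer is moved more than 15 mm (distance of any of wash_bottle, pp_beaker, timer from where it was at the start of the episode above 0.015 m).
It also fails if it takes over 45 s, if anything falls off the work surface, if the arm or the gripper's body presses on something with over 40 N, if the wrist force passes 120 N, or if a joint passes its speed limit or range.

## Working session

There is one attempt and no reset: what is moved stays moved. The work goes in short steps, Python scripts to look and compute and a tool call to move; the robot and the scene stay as the last step left them, time stands still between calls to the robot, and variables do not carry over. Pictures are saved under pics/ and viewed, at most 10 in all, crops included, and the job is handed in when it is done.

Besides the shell and the picture viewer there is one more tool, called after "Emit:" as name(argument=value, ...) on one line, values as JSON. play_rows: Moves the arm, as the interface text tells. Its arguments: {"type":"object","properties":{"steps":{"type":"array"}},"required":["steps"]}

```bash
mkdir -p pics
python3 - <<'E'
from station import *
import cv2,numpy as np
s=sense();print(s['time_s'],s['tcp_pos'],s['ee_rot'],s['gripper_width'])
for n in("side","top"):
    c=capture(n);cv2.imwrite(f"pics/{n}0.png",c['frame']);np.savez(n+"0.npz",**c)
    print(n,c['xyz'],c['rotation'],c['fx'],c['cx'],c['cy'],c['k1'],(c['range_z']>0).mean())
E
```

```text
0.0 [ 0.2105091  -0.58787139  0.24016541] [[-9.41547167e-01 -3.36880240e-01 -7.98333178e-04]
 [-3.36881180e-01  9.41544946e-01  2.04590004e-03]
 [ 6.24432735e-05  2.19525481e-03 -9.99997588e-01]] 0.9993786015408925
side [ 0.22121064 -1.33554082  0.59172356] [[ 0.97564745 -0.0803074   0.2041146 ]
 [-0.21930057 -0.33849632  0.91505601]
 [-0.00439373 -0.93753451 -0.34786453]] 445.8180671636403 319.09148121411886 198.95379908498788 -0.09827217021612285 0.9342265625
top [0.40424031 0.03257997 1.52389594] [[-0.00474797 -0.99732681  0.07291558]
 [-0.99997377  0.00433639 -0.0058019 ]
 [ 0.0054702  -0.07294122 -0.99732124]] 482.8798190839826 314.6587244243164 206.83928184008826 0.04223004441275172 0.9959609375
```

View pics/side0.png

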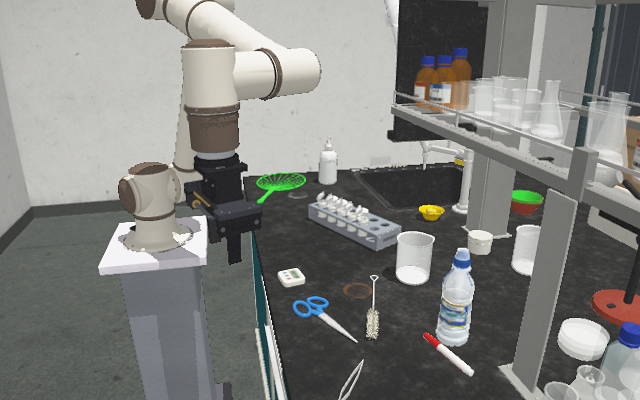

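View pics/top0.png

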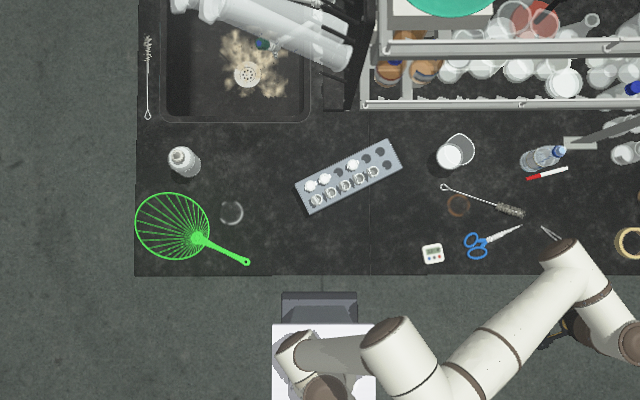

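The side view shows the rack at about (355,220), with the lids standing open. The top view shows the rack with corners near (296,184), (390,138), (403,168) and (308,215). The open row is the lower one, with vial_1 at about (318,200), vial_5 at (373,171) and the empty hole at the right. Next I'll measure the rack pose and heights.

```bash
cat > h.py <<'E'
import numpy as np,cv2
def pts(c):
    v,u=np.mgrid[0:400,0:640]
    K=np.array([[c['fx'],0,c['cx']],[0,c['fy'],c['cy']],[0,0,1]],float)
    n=cv2.undistortPoints(np.stack([u,v],-1).reshape(-1,1,2).astype(float),K,np.array([float(c['k1']),0,0,0])).reshape(400,640,2)
    z=c['range_z'];p=np.dstack([n[...,0]*z,n[...,1]*z,z])
    return p@c['rotation'].T+c['xyz'], np.dstack([n,np.ones((400,640))])@c['rotation'].T
def onplane(c,ray,h): return c['xyz']+ray*((h-c['xyz'][2])/ray[2])
E
python3 - <<'E'
import numpy as np,cv2
from h import *
out={}
for n in("top","side"):
    c=dict(np.load(n+"0.npz"));P,R=pts(c)
    reg=(P[...,0]>.35)&(P[...,0]<.75)&(P[...,1]<.2)&(P[...,1]>-.25)
    tb=reg&(abs(P[...,2])<.012);print(n,"table z",np.median(P[tb][:,2]))
    m=(reg&(P[...,2]>.035)&(P[...,2]<.13)).astype(np.uint8)
    k,l,st,ce=cv2.connectedComponentsWithStats(m)
    for i in range(1,k):
        if st[i,4]>60:
            q=P[l==i]; print(st[i],q.mean(0),np.percentile(q[:,2],[1,10,50,90,99]))
            print(cv2.minAreaRect(((q[:,:2])*1000).astype(np.float32)))
            g=q[(q[:,2]>.046)&(q[:,2]<.06)]
            if len(g): print(' plate',len(g),np.median(g[:,2]),cv2.minAreaRect((g[:,:2]*1000).astype(np.float32)),cv2.boxPoints(cv2.minAreaRect((g[:,:2]*1000).astype(np.float32))).tolist())
im=cv2.imread("pics/top0.png")[125:225,280:420];a=cv2.resize(im,None,fx=4,fy=4,interpolation=2)
im=cv2.imread("pics/side0.png")[180:255,290:410];b=cv2.resize(im,(560,350),interpolation=2)
cv2.imwrite("pics/c0.png",a[:,:]);cv2.imwrite("pics/c1.png",b)
E
```

```text
top table z -0.0015299110301809637
[ 294  138  108   76 3149] [ 0.60530056 -0.073216    0.05732988] [0.04408252 0.04843853 0.05327989 0.07351873 0.0991276 ]
((609.3828735351562, -79.40144348144531), (104.19903564453125, 322.5435791015625), 26.403587341308594)
 plate 2413 0.05240914820305065 ((609.1567993164062, -78.94613647460938), (104.19903564453125, 321.5269775390625), 26.403587341308594) [[491.0019836425781, 41.87893295288086], [633.982177734375, -246.10760498046875], [727.3116455078125, -199.77120971679688], [584.3314208984375, 88.21533203125]]
side table z 0.001070141667708413
[ 309  191   92   51 1660] [ 0.60537587 -0.11137146  0.06193908] [0.03587692 0.04947077 0.05609701 0.08533409 0.1038632 ]
((607.9226684570312, -82.77749633789062), (110.5307388305664, 324.1258239746094), 25.990676879882812)
 plate 906 0.05484233664652377 ((607.7525024414062, -82.42857360839844), (110.5307388305664, 321.7017517089844), 25.990676879882812) [[487.5875549316406, 37.93605041503906], [628.565185546875, -251.2305145263672], [727.91748046875, -202.79319763183594], [586.9398193359375, 86.37336730957031]]
```

View pics/c0.png

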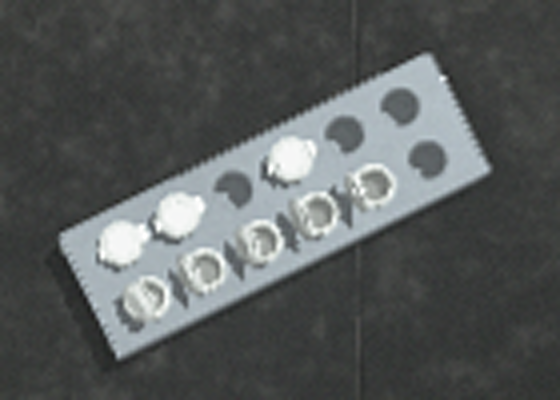

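View pics/c1.png

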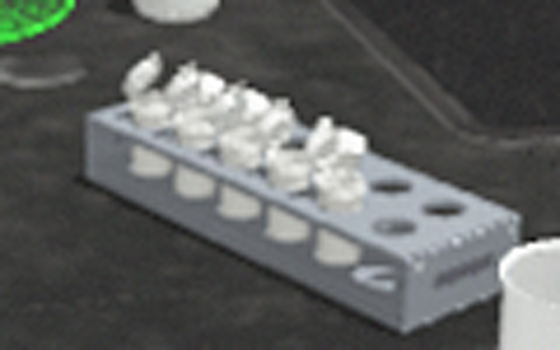

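The rack measures 104 x 322 mm with its top at about 53 mm, which matches the text. Its centre is about (0.608, -0.081) and its yaw 26.3°. The crops show the near row with five open lids leaning on their left (+y) side. I'll move with closed fingers above the +y end of the row.

Emit:
play_rows(steps=[{"az": -6.6, "claw": 0}, {"dx": -31, "dy": 25.4, "claw": 0}, {"dx": -31, "dy": 25.4, "claw": 0}, {"dx": -31, "dy": 25.4, "claw": 0}, {"dx": -31, "dy": 25.4, "claw": 0}, {"dx": -31, "dy": 25.4, "claw": 0}, {"dx": -31, "dy": 25.4, "claw": 0}, {"dx": -31, "dy": 25.4, "claw": 0}, {"dx": -31, "dy": 25.4, "claw": 0}, {"dx": -31, "dy": 25.4, "claw": 0}, {"dx": -31, "dy": 25.4, "claw": 0}, {"dx": -31, "dy": 25.4, "claw": 0}, {"dx": -31, "dy": 25.4, "claw": 0}, {"dx": -31, "dy": 25.4, "claw": 0}, {"dx": -31, "dy": 25.4, "claw": 0}, {"dx": -31, "dy": 25.4, "claw": 0}, {"dx": -31, "dy": 25.4, "claw": 0}, {"dx": -31, "dy": 25.4, "claw": 0}, {"dx": -31, "dy": 25.4, "claw": 0}, {"claw": 0}])

```text
invalid input at $.steps[0]: expected keys ax, ay, az, dx, dy, dz, claw
```

```bash
cat > w.py <<'E'
from station import *
import numpy as np
a=np.radians(26.3);C=np.array([.6085,-.081]);X=np.array([np.cos(a),np.sin(a)]);Y=np.array([-X[1],X[0]])
def where():
    s=sense();d=s['tcp_pos'][:2]-C
    print('t',s['time_s'],'rack xy mm',1e3*d@X,1e3*d@Y,'tipz',1e3*s['tcp_pos'][2]-19,'F',np.round(s['wrist_force'],1),'grip',s['gripper_width'])
    print('tool x,y,z axes vs rack:',np.round(s['ee_rot'],4).tolist())
E
python3 -c "from w import *;where()"
python3 - <<'E'
# check: vial row line from white pixels above plate, two views
import numpy as np
from h import *
from w import C,X,Y
for n in("top","side"):
    c=dict(np.load(n+"0.npz"));P,R=pts(c)
    r=np.stack([(P[...,:2]-C)@X,(P[...,:2]-C)@Y,P[...,2]],-1)*1e3
    for y in(120,72,24,-24,-72):
        q=r[(abs(r[...,0]+23)<22)&(r[...,1]>y-20)&(r[...,1]<y+30)&(r[...,2]>62)&(r[...,2]<110)]
        print(n,y,len(q),np.round(q.mean(0)),'zmax',np.round(q[:,2].max()),'y rng',np.round(np.percentile(q[:,1],[2,98])),'x rng',np.round(np.percentile(q[:,0],[2,98])))
    # far row shut lids
    for y in(120,72,-24):
        q=r[(abs(r[...,0]-23)<9)&(abs(r[...,1]-y)<9)];print(' far',y,len(q),np.round(np.median(q,0),1))
E
```

```text
t 0.1 rack xy mm -581.4030240756242 -278.1310732942609 tipz 221.2869124414251 F [-0.6  0.5  0. ] grip 1.0016686960930117
tool x,y,z axes vs rack: [[-0.9415, -0.3369, -0.0008], [-0.3369, 0.9415, 0.0018], [0.0001, 0.0019, -1.0]]
top 120 75 [-23. 127.  84.] zmax 105.0 y rng [108. 139.] x rng [-37.  -8.]
top 72 60 [-21.  83.  86.] zmax 106.0 y rng [60. 94.] x rng [-35.  -7.]
top 24 70 [-21.  33.  84.] zmax 104.0 y rng [12. 45.] x rng [-36.  -7.]
top -24 60 [-21. -13.  83.] zmax 106.0 y rng [-36.  -2.] x rng [-35.  -6.]
top -72 58 [-22. -59.  84.] zmax 107.0 y rng [-83. -48.] x rng [-36.  -7.]
 far 120 37 [ 22.4 119.4  73.4]
 far 72 34 [23.  72.  72.6]
 far -24 33 [ 23.8 -24.   73. ]
side 120 80 [-26. 124.  77.] zmax 105.0 y rng [104. 136.] x rng [-41. -10.]
side 72 100 [-24.  79.  79.] zmax 106.0 y rng [56. 91.] x rng [-39.  -7.]
side 24 104 [-25.  32.  78.] zmax 107.0 y rng [ 9. 46.] x rng [-40.  -9.]
side -24 113 [-24. -15.  80.] zmax 107.0 y rng [-38.  -1.] x rng [-39.  -8.]
side -72 123 [-23. -63.  79.] zmax 108.0 y rng [-88. -50.] x rng [-38.  -8.]
 far 120 6 [ 25.4 116.2  75. ]
 far 72 5 [25.4 67.6 75.6]
 far -24 9 [ 24.9 -30.9  74. ]
```

The measurements agree: shut lids at 73–75 mm, open ones up to about 105 mm, and the row at x≈-23. All keys are required in each row, so I'll send the move again with them.

Emit:
play_rows(steps=[{"ax": 0, "ay": 0, "az": -6.6, "dx": 0, "dy": 0, "dz": 0, "claw": 0}, {"ax": 0, "ay": 0, "az": 0, "dx": -31, "dy": 25.4, "dz": 0, "claw": 0}, {"ax": 0, "ay": 0, "az": 0, "dx": -31, "dy": 25.4, "dz": 0, "claw": 0}, {"ax": 0, "ay": 0, "az": 0, "dx": -31, "dy": 25.4, "dz": 0, "claw": 0}, {"ax": 0, "ay": 0, "az": 0, "dx": -31, "dy": 25.4, "dz": 0, "claw": 0}, {"ax": 0, "ay": 0, "az": 0, "dx": -31, "dy": 25.4, "dz": 0, "claw": 0}, {"ax": 0, "ay": 0, "az": 0, "dx": -31, "dy": 25.4, "dz": 0, "claw": 0}, {"ax": 0, "ay": 0, "az": 0, "dx": -31, "dy": 25.4, "dz": 0, "claw": 0}, {"ax": 0, "ay": 0, "az": 0, "dx": -31, "dy": 25.4, "dz": 0, "claw": 0}, {"ax": 0, "ay": 0, "az": 0, "dx": -31, "dy": 25.4, "dz": 0, "claw": 0}, {"ax": 0, "ay": 0, "az": 0, "dx": -31, "dy": 25.4, "dz": 0, "claw": 0}, {"ax": 0, "ay": 0, "az": 0, "dx": -31, "dy": 25.4, "dz": 0, "claw": 0}, {"ax": 0, "ay": 0, "az": 0, "dx": -31, "dy": 25.4, "dz": 0, "claw": 0}, {"ax": 0, "ay": 0, "az": 0, "dx": -31, "dy": 25.4, "dz": 0, "claw": 0}, {"ax": 0, "ay": 0, "az": 0, "dx": -31, "dy": 25.4, "dz": 0, "claw": 0}, {"ax": 0, "ay": 0, "az": 0, "dx": -31, "dy": 25.4, "dz": 0, "claw": 0}, {"ax": 0, "ay": 0, "az": 0, "dx": -31, "dy": 25.4, "dz": 0, "claw": 0}, {"ax": 0, "ay": 0, "az": 0, "dx": -31, "dy": 25.4, "dz": 0, "claw": 0}, {"ax": 0, "ay": 0, "az": 0, "dx": -31, "dy": 25.4, "dz": 0, "claw": 0}, {"ax": 0, "ay": 0, "az": 0, "dx": 0, "dy": 0, "dz": 0, "claw": 0}])

```text
time_s: 2.1
tcp_pos: [0.51, 0.0722, 0.2405]
ee_rot: [[-0.895, -0.447, 0.0], [-0.447, 0.895, 0.0], [-0.0, 0.0, -1.0]]
wrist_force: [-0.1, -0.9, -0.2]
gripper_width: 0.005
gripper_force: 0.0
```

```bash
python3 -c "from w import *;where()"
```

```text
t 2.1 rack xy mm -20.441059277917105 180.98475046373153 tipz 221.51602755314883 F [-0.1 -0.9 -0.2] grip 0.0054519921764027215
tool x,y,z axes vs rack: [[-0.8947, -0.4468, 0.0002], [-0.4468, 0.8947, 0.0001], [-0.0002, 0.0, -1.0]]
```

Emit:
play_rows(steps=[{"ax": 0, "ay": 0, "az": 0, "dx": 2.5, "dy": 0, "dz": 30, "claw": 0}, {"ax": 0, "ay": 0, "az": 0, "dx": 0, "dy": 0, "dz": 30, "claw": 0}, {"ax": 0, "ay": 0, "az": 0, "dx": 0, "dy": 0, "dz": 30, "claw": 0}, {"ax": 0, "ay": 0, "az": 0, "dx": 0, "dy": 0, "dz": 30, "claw": 0}, {"ax": 0, "ay": 0, "az": 0, "dx": 0, "dy": 0, "dz": 15, "claw": 0}, {"ax": 0, "ay": 0, "az": 0, "dx": 0, "dy": 0, "dz": 11, "claw": 0}, {"ax": 0, "ay": 0, "az": 0, "dx": 0, "dy": 0, "dz": 0, "claw": 0}, {"ax": 0, "ay": 0, "az": 0, "dx": 0, "dy": 0, "dz": 0, "claw": 0}])

```text
time_s: 2.9
tcp_pos: [0.5065, 0.0676, 0.0958]
ee_rot: [[-0.896, -0.443, 0.001], [-0.443, 0.896, 0.0], [-0.001, -0.0, -1.0]]
wrist_force: [-0.8, -0.6, 0.6]
gripper_width: 0.004
gripper_force: 0.0
```

```bash
python3 -c "
from w import *;where()
import cv2
c=capture('side');cv2.imwrite('pics/s1.png',cv2.resize(c['frame'][130:270,250:430],None,fx=4,fy=4,interpolation=2))"
```

```text
t 2.9 rack xy mm -25.57357020386432 178.35705420349 tipz 76.77116074484726 F [-0.8 -0.6  0.6] grip 0.004022723142670138
tool x,y,z axes vs rack: [[-0.8965, -0.4431, 0.0008], [-0.4431, 0.8965, 0.0001], [-0.0008, -0.0003, -1.0]]
```

View pics/s1.png

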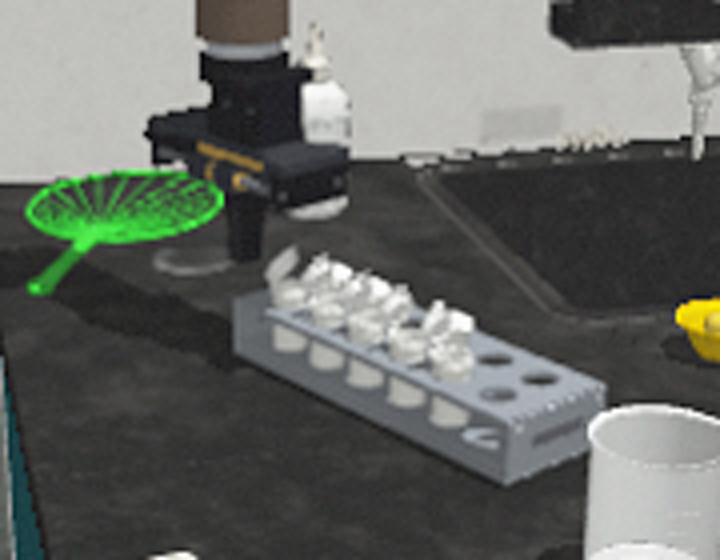

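The fingers (crop about (245,255)) stand clear just beyond the +y end of the row. I'll trim the height and sweep over lid 1.

Emit:
play_rows(steps=[{"ax": 0, "ay": 0, "az": 0, "dx": -2.5, "dy": -4, "dz": 1.2, "claw": 0}, {"ax": 0, "ay": 0, "az": 0, "dx": 0, "dy": -5, "dz": 0, "claw": 0}, {"ax": 0, "ay": 0, "az": 0, "dx": 0, "dy": -5, "dz": 0, "claw": 0}, {"ax": 0, "ay": 0, "az": 0, "dx": 0, "dy": -5, "dz": 0, "claw": 0}, {"ax": 0, "ay": 0, "az": 0, "dx": 0, "dy": -5, "dz": 0, "claw": 0}, {"ax": 0, "ay": 0, "az": 0, "dx": 0, "dy": -5, "dz": 0, "claw": 0}, {"ax": 0, "ay": 0, "az": 0, "dx": 0, "dy": -5, "dz": 0, "claw": 0}, {"ax": 0, "ay": 0, "az": 0, "dx": 0, "dy": -5, "dz": 0, "claw": 0}])

```text
time_s: 3.75
tcp_pos: [0.5258, 0.0338, 0.0941]
ee_rot: [[-0.897, -0.443, 0.0], [-0.443, 0.897, 0.001], [-0.0, 0.001, -1.0]]
wrist_force: [-1.2, 3.2, 1.2]
gripper_width: 0.003
gripper_force: 1.1
```

```bash
python3 -c "from w import *;where()"
```

```text
t 3.75 rack xy mm -23.283749395383573 139.5086600294645 tipz 75.09259648317337 F [-1.2  3.2  1.2] grip 0.0032719174656796325
tool x,y,z axes vs rack: [[-0.8965, -0.4429, 0.0001], [-0.4429, 0.8965, 0.0006], [-0.0004, 0.0005, -1.0]]
```

Emit:
play_rows(steps=[{"ax": 0, "ay": 0, "az": 0, "dx": 0, "dy": -4, "dz": 0, "claw": 0}, {"ax": 0, "ay": 0, "az": 0, "dx": 0, "dy": -4, "dz": 0, "claw": 0}, {"ax": 0, "ay": 0, "az": 0, "dx": 0, "dy": -4, "dz": 0, "claw": 0}, {"ax": 0, "ay": 0, "az": 0, "dx": 0, "dy": -4, "dz": 0, "claw": 0}, {"ax": 0, "ay": 0, "az": 0, "dx": 0, "dy": -4, "dz": 0, "claw": 0}, {"ax": 0, "ay": 0, "az": 0, "dx": 0, "dy": -4, "dz": 0, "claw": 0}, {"ax": 0, "ay": 0, "az": 0, "dx": 0, "dy": 0, "dz": 0, "claw": 0}])

```text
time_s: 4.45
tcp_pos: [0.5364, 0.0117, 0.0939]
ee_rot: [[-0.897, -0.443, -0.0], [-0.443, 0.897, -0.0], [0.0, -0.0, -1.0]]
wrist_force: [-0.1, -0.1, -0.0]
gripper_width: 0.002
gripper_force: 0.3
```

```bash
python3 -c "
from w import *;where()
import cv2
c=capture('side');cv2.imwrite('pics/s2.png',cv2.resize(c['frame'][160:260,290:410],None,fx=5,fy=5,interpolation=2))"
```

```text
t 4.45 rack xy mm -23.543811693283686 115.03010083460327 tipz 74.92032576700257 F [-0.1 -0.1 -0. ] grip 0.002394244028580308
tool x,y,z axes vs rack: [[-0.8968, -0.4425, -0.0001], [-0.4425, 0.8968, -0.0002], [0.0002, -0.0001, -1.0]]
```

View pics/s2.png

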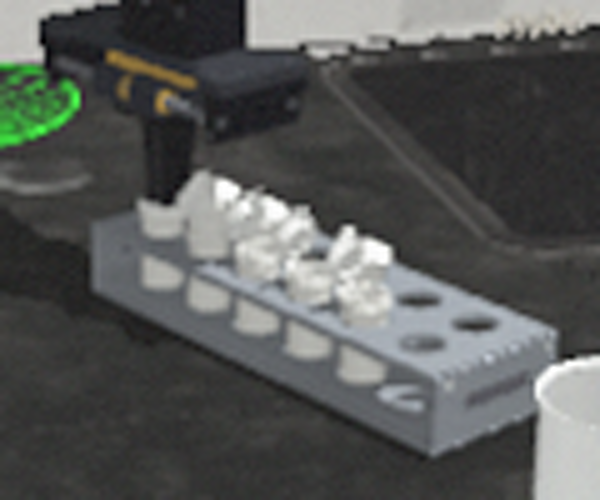

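Lid 1 lies flat under the fingers (crop about (162,215)) and the others stand open. Next I'll go on over lids 2 and 3.

Emit:
play_rows(steps=[{"ax": 0, "ay": 0, "az": 0, "dx": 0, "dy": -5, "dz": 0, "claw": 0}, {"ax": 0, "ay": 0, "az": 0, "dx": 0, "dy": -5, "dz": 0, "claw": 0}, {"ax": 0, "ay": 0, "az": 0, "dx": 0, "dy": -5, "dz": 0, "claw": 0}, {"ax": 0, "ay": 0, "az": 0, "dx": 0, "dy": -5, "dz": 0, "claw": 0}, {"ax": 0, "ay": 0, "az": 0, "dx": 0, "dy": -5, "dz": 0, "claw": 0}, {"ax": 0, "ay": 0, "az": 0, "dx": 0, "dy": -5, "dz": 0, "claw": 0}, {"ax": 0, "ay": 0, "az": 0, "dx": 0, "dy": -5, "dz": 0, "claw": 0}, {"ax": 0, "ay": 0, "az": 0, "dx": 0, "dy": -5, "dz": 0, "claw": 0}, {"ax": 0, "ay": 0, "az": 0, "dx": 0, "dy": -5, "dz": 0, "claw": 0}, {"ax": 0, "ay": 0, "az": 0, "dx": 0, "dy": -5, "dz": 0, "claw": 0}, {"ax": 0, "ay": 0, "az": 0, "dx": 0, "dy": -5, "dz": 0, "claw": 0}, {"ax": 0, "ay": 0, "az": 0, "dx": 0, "dy": 0, "dz": 0, "claw": 0}])

```text
time_s: 5.7
tcp_pos: [0.5609, -0.0378, 0.0939]
ee_rot: [[-0.897, -0.442, -0.0], [-0.442, 0.897, -0.0], [0.0, -0.0, -1.0]]
wrist_force: [0.4, 0.2, 0.5]
gripper_width: 0.005
gripper_force: 0.3
```

```bash
python3 -c "from w import *;where()"
```

```text
t 5.7 rack xy mm -23.532211011135658 59.856020498435875 tipz 74.91547255738622 F [0.4 0.2 0.5] grip 0.005074984284848326
tool x,y,z axes vs rack: [[-0.8968, -0.4424, -0.0], [-0.4424, 0.8968, -0.0002], [0.0001, -0.0002, -1.0]]
```

Emit:
play_rows(steps=[{"ax": 0, "ay": 0, "az": 0, "dx": 0, "dy": -5, "dz": 0, "claw": 0}, {"ax": 0, "ay": 0, "az": 0, "dx": 0, "dy": -5, "dz": 0, "claw": 0}, {"ax": 0, "ay": 0, "az": 0, "dx": 0, "dy": -5, "dz": 0, "claw": 0}, {"ax": 0, "ay": 0, "az": 0, "dx": 0, "dy": -5, "dz": 0, "claw": 0}, {"ax": 0, "ay": 0, "az": 0, "dx": 0, "dy": -5, "dz": 0, "claw": 0}, {"ax": 0, "ay": 0, "az": 0, "dx": 0, "dy": -5, "dz": 0, "claw": 0}, {"ax": 0, "ay": 0, "az": 0, "dx": 0, "dy": -5, "dz": 0, "claw": 0}, {"ax": 0, "ay": 0, "az": 0, "dx": 0, "dy": -5, "dz": 0, "claw": 0}, {"ax": 0, "ay": 0, "az": 0, "dx": 0, "dy": 0, "dz": 0, "claw": 0}])

```text
time_s: 6.6
tcp_pos: [0.5787, -0.0737, 0.094]
ee_rot: [[-0.897, -0.442, 0.0], [-0.442, 0.897, -0.0], [-0.0, -0.0, -1.0]]
wrist_force: [-0.1, 0.1, 0.9]
gripper_width: 0.008
gripper_force: 0.4
```

```bash
python3 -c "
from w import *;where()
import cv2
c=capture('side');cv2.imwrite('pics/s3.png',cv2.resize(c['frame'][160:260,290:410],None,fx=5,fy=5,interpolation=2))"
```

```text
t 6.6 rack xy mm -23.493802960761858 19.775183766244567 tipz 74.98115965860049 F [-0.1  0.1  0.9] grip 0.007944868525467257
tool x,y,z axes vs rack: [[-0.8968, -0.4424, 0.0002], [-0.4424, 0.8968, -0.0002], [-0.0001, -0.0003, -1.0]]
```

View pics/s3.png

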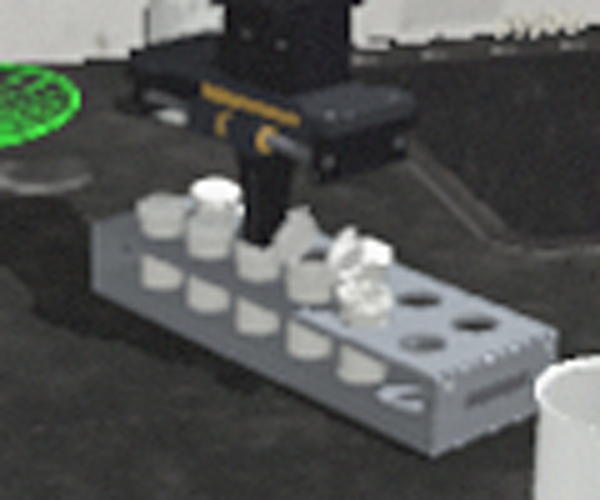

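Lids 1–3 are shut (crop (160,215), (210,235), (258,255)), and lids 4 and 5 are still open. I'll continue.

Emit:
play_rows(steps=[{"ax": 0, "ay": 0, "az": 0, "dx": 0, "dy": -5, "dz": 0, "claw": 0}, {"ax": 0, "ay": 0, "az": 0, "dx": 0, "dy": -5, "dz": 0, "claw": 0}, {"ax": 0, "ay": 0, "az": 0, "dx": 0, "dy": -5, "dz": 0, "claw": 0}, {"ax": 0, "ay": 0, "az": 0, "dx": 0, "dy": -5, "dz": 0, "claw": 0}, {"ax": 0, "ay": 0, "az": 0, "dx": 0, "dy": -5, "dz": 0, "claw": 0}, {"ax": 0, "ay": 0, "az": 0, "dx": 0, "dy": -5, "dz": 0, "claw": 0}, {"ax": 0, "ay": 0, "az": 0, "dx": 0, "dy": -5, "dz": 0, "claw": 0}, {"ax": 0, "ay": 0, "az": 0, "dx": 0, "dy": -5, "dz": 0, "claw": 0}, {"ax": 0, "ay": 0, "az": 0, "dx": 0, "dy": -5, "dz": 0, "claw": 0}, {"ax": 0, "ay": 0, "az": 0, "dx": 0, "dy": -5, "dz": 0, "claw": 0}, {"ax": 0, "ay": 0, "az": 0, "dx": 0, "dy": 0, "dz": 0, "claw": 0}])

```text
time_s: 7.75
tcp_pos: [0.6009, -0.1185, 0.094]
ee_rot: [[-0.897, -0.442, 0.0], [-0.442, 0.897, -0.0], [-0.0, -0.0, -1.0]]
wrist_force: [-0.7, -0.4, 0.6]
gripper_width: 0.004
gripper_force: 0.4
```

Emit:
play_rows(steps=[{"ax": 0, "ay": 0, "az": 0, "dx": 0, "dy": -5, "dz": 0, "claw": 0}, {"ax": 0, "ay": 0, "az": 0, "dx": 0, "dy": -5, "dz": 0, "claw": 0}, {"ax": 0, "ay": 0, "az": 0, "dx": 0, "dy": -5, "dz": 0, "claw": 0}, {"ax": 0, "ay": 0, "az": 0, "dx": 0, "dy": -5, "dz": 0, "claw": 0}, {"ax": 0, "ay": 0, "az": 0, "dx": 0, "dy": -5, "dz": 0, "claw": 0}, {"ax": 0, "ay": 0, "az": 0, "dx": 0, "dy": -5, "dz": 0, "claw": 0}, {"ax": 0, "ay": 0, "az": 0, "dx": 0, "dy": -5, "dz": 0, "claw": 0}, {"ax": 0, "ay": 0, "az": 0, "dx": 0, "dy": -5, "dz": 0, "claw": 0}, {"ax": 0, "ay": 0, "az": 0, "dx": 0, "dy": -5, "dz": 0, "claw": 0}, {"ax": 0, "ay": 0, "az": 0, "dx": 0, "dy": -5, "dz": 0, "claw": 0}, {"ax": 0, "ay": 0, "az": 0, "dx": 0, "dy": -5, "dz": 0, "claw": 0}, {"ax": 0, "ay": 0, "az": 0, "dx": 0, "dy": -5, "dz": 0, "claw": 0}, {"ax": 0, "ay": 0, "az": 0, "dx": 0, "dy": -5, "dz": 0, "claw": 0}, {"ax": 0, "ay": 0, "az": 0, "dx": 0, "dy": 0, "dz": 0, "claw": 0}])

```text
time_s: 9.15
tcp_pos: [0.6295, -0.1767, 0.0938]
ee_rot: [[-0.897, -0.442, -0.0], [-0.442, 0.897, -0.0], [0.0, -0.0, -1.0]]
wrist_force: [0.5, -0.7, -0.7]
gripper_width: 0.005
gripper_force: 0.0
```

```bash
python3 -c "
from w import *;where()
import cv2
c=capture('side');cv2.imwrite('pics/s4.png',cv2.resize(c['frame'][160:260,290:410],None,fx=5,fy=5,interpolation=2))"
```

```text
t 9.15 rack xy mm -23.549020585280747 -95.09239529167185 tipz 74.84749009627474 F [ 0.5 -0.7 -0.7] grip 0.004567780193706487
tool x,y,z axes vs rack: [[-0.8968, -0.4425, -0.0], [-0.4425, 0.8968, -0.0001], [0.0001, -0.0001, -1.0]]
```

View pics/s4.png

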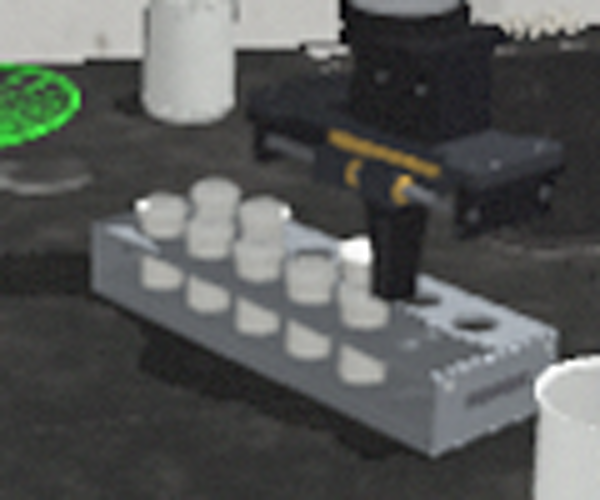

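All five lids look shut, with lid 5 at crop (365,300). Now I'll move clear, up and back.

Emit:
play_rows(steps=[{"ax": 0, "ay": 0, "az": 0, "dx": 0, "dy": -5, "dz": 0, "claw": 0}, {"ax": 0, "ay": 0, "az": 0, "dx": 0, "dy": -5, "dz": 0, "claw": 0}, {"ax": 0, "ay": 0, "az": 0, "dx": 0, "dy": -5, "dz": -5, "claw": 0}, {"ax": 0, "ay": 0, "az": 0, "dx": 0, "dy": 0, "dz": -25, "claw": 0}, {"ax": 0, "ay": 0, "az": 0, "dx": 0, "dy": 0, "dz": -30, "claw": 0}, {"ax": 0, "ay": 0, "az": 0, "dx": 0, "dy": 0, "dz": -30, "claw": 0}, {"ax": 0, "ay": 0, "az": 0, "dx": 0, "dy": 0, "dz": -30, "claw": 0}, {"ax": 0, "ay": 0, "az": 0, "dx": 0, "dy": 0, "dz": -30, "claw": 0}, {"ax": 0, "ay": 0, "az": 0, "dx": 30, "dy": -25, "dz": 0, "claw": 0}, {"ax": 0, "ay": 0, "az": 0, "dx": 30, "dy": -25, "dz": 0, "claw": 0}, {"ax": 0, "ay": 0, "az": 0, "dx": 30, "dy": -25, "dz": 0, "claw": 0}, {"ax": 0, "ay": 0, "az": 0, "dx": 30, "dy": -25, "dz": 0, "claw": 0}, {"ax": 0, "ay": 0, "az": 0, "dx": 30, "dy": -25, "dz": 0, "claw": 0}, {"ax": 0, "ay": 0, "az": 0, "dx": 30, "dy": -25, "dz": 0, "claw": 0}, {"ax": 0, "ay": 0, "az": 0, "dx": 30, "dy": -25, "dz": 0, "claw": 0}, {"ax": 0, "ay": 0, "az": 0, "dx": 30, "dy": -25, "dz": 0, "claw": 0}, {"ax": 0, "ay": 0, "az": 0, "dx": 0, "dy": 0, "dz": 0, "claw": 0}, {"ax": 0, "ay": 0, "az": 0, "dx": 0, "dy": 0, "dz": 0, "claw": 0}])

```text
time_s: 11.0
tcp_pos: [0.5087, -0.4761, 0.244]
ee_rot: [[-0.897, -0.441, -0.0], [-0.441, 0.897, 0.0], [-0.0, 0.0, -1.0]]
wrist_force: [0.7, 0.5, -1.1]
gripper_width: 0.008
gripper_force: 0.0
```

Run:
```python
from w import *;from h import *
where()
for n in("top","side"):
    c=capture(n);P,R=pts(c)
    r=np.stack([(P[...,:2]-C)@X,(P[...,:2]-C)@Y,P[...,2]],-1)*1e3
    for y in(120,72,24,-24,-72):
        q=r[(abs(r[...,0]+23)<10)&(abs(r[...,1]-y)<10)]
        lo=q[q[:,1]<y-2];hi=q[q[:,1]>y+2]
        near=r[(abs(r[...,0]+23)<22)&(abs(r[...,1]-y)<24)]
        print(n,y,len(q),'z',np.median(q[:,2]),'lip/hinge side',np.median(lo[:,2]),np.median(hi[:,2]),'max',near[:,2].max())
    g=r[(abs(r[...,0])<70)&(abs(r[...,1])<190)&(r[...,2]>46)&(r[...,2]<60)];print(cv2.minAreaRect(g[:,:2].astype(np.float32)))
    if n=="side": a=cv2.resize(c['frame'][160:260,290:410],None,fx=5,fy=5,interpolation=2);cv2.imwrite('pics/s5.png',a)
```

```text
t 11.0 rack xy mm -264.53639966715474 -310.00576370589437 tipz 225.00148843457384 F [ 0.7  0.5 -1.1] grip 0.007879023598097003
tool x,y,z axes vs rack: [[-0.8974, -0.4412, -0.0], [-0.4412, 0.8974, 0.0002], [-0.0001, 0.0002, -1.0]]
top 120 43 z 72.8304765159522 lip/hinge side 73.1935866379022 72.60135587193739 max 79.1704191858753
top 72 45 z 72.2818355520709 lip/hinge side 72.63261978373359 72.41456557181336 max 79.4916018080527
top 24 42 z 72.25874056599557 lip/hinge side 74.02789030625067 71.79096298882115 max 81.77735868863145
top -24 40 z 72.56381998151551 lip/hinge side 72.55564656954195 71.88679303965584 max 78.24091866252635
top -72 43 z 72.90549191183149 lip/hinge side 74.34644324265993 71.9126636666989 max 80.07591706044393
((1.5001907348632812, 1.30450439453125), (104.17828369140625, 322.1147766113281), 0.13010390102863312)
side 120 25 z 72.07651029221496 lip/hinge side 28.927599032832596 75.44503799036119 max 78.4746378330754
side 72 24 z 73.9892263961685 lip/hinge side 60.213404577669884 76.63225835292025 max 77.12704421633099
side 24 26 z 73.87730076057369 lip/hinge side 55.633540153321945 75.42848476171599 max 77.34499219884161
side -24 31 z 71.07661142574828 lip/hinge side 55.47386629110984 74.89035582286546 max 77.89933399235571
side -72 30 z 73.95537243871343 lip/hinge side 68.4622068381262 75.29719639267712 max 76.15685584872189
((-1.0566787719726562, -2.49127197265625), (322.1080627441406, 111.51278686523438), 89.51297760009766)
```

View pics/s5.png

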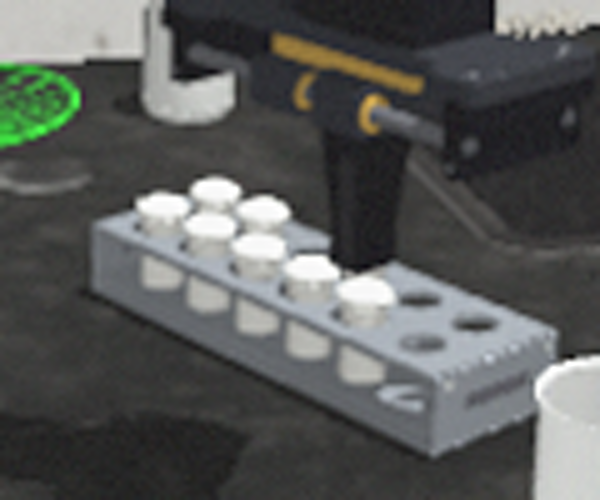

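The picture shows all five lids flat at about 72–74 mm, the vials seated, the rack unmoved, and the arm clear. I'll hand the job in.

```bash
python3 -c "from station import *;print(finish_job())"
```

```text
the job is handed in; nothing more can be done
None
```

I swept the closed fingertips along the near row in one pass from the hinge end. All five lids read flat at about 72–74 mm in the final pictures, the vials look seated, the rack is unmoved within measuring error, and the job is handed in (no verdict was returned).

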